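# Vent the dry box and hold its sticky lid ajar

## Robot

A 6-joint arm with a two-finger parallel gripper is mounted at the origin on the work surface. World frame = base frame: x ahead of the robot, y to its left, z up, the work surface at z = 0. Lengths are in m, angles in rad, forces in N, time in s.
With the tool pointing down it reaches from about 0.3 to 0.775 m from the base axis. Payload 14.6 kg.
Tool frame: the origin (TCP) lies at the very end of the fingers, on their centre line; the grasp point (between the pads) lies 19 mm behind it; x points along the fingers, z is the direction in which the jaws open and shut, and the axes are right-handed (so a half turn about x gives the same grasp; the last joint's range is limited). The gripper opens to 94 mm and grips with 3 to 60 N. Pads are 16 mm wide; open, the fingers measure 119 mm over their backs; the gripper's body (75 mm by 177 mm) begins 78 mm behind the grasp point.
Start: joints at [1.22, 0.3, 1.521, -0, 1.321, -0.067], TCP at [0.154, 0.528, 0.205] pointing down, gripper open.
Joint ranges: [-3.03, 3.03], [-0.79, 2.21], [0.23, 2.52], [-1.04, 4.18], [0, 3.07], [-2.55, 2.55]. Speed limits (rad/s): [2.22, 2.22, 2.57, 3.14, 3.14, 3.14].

## Interface

Orientations are given as [roll, pitch, yaw] about the fixed x, y, z axes, in that order (R = Rz(yaw) Ry(pitch) Rx(roll)).
In Python, from station import ctrl gives the robot as it stands. The module is installed in compiled form; this text tells all that it offers.
- The arm moves only by the tool servo_tool, never from a script. Its argument "motion" is one flat list of numbers, 4 for each row, row after row: the shift along the tool's x, y, z in mm, then the turn about the tool's x in degrees. In form: [dx, dy, dz, roll, dx, dy, dz, roll, ...]. A call has 1 to 20 rows; each row is the pose to reach, as a shift and turn from the pose commanded when the call began, along the tool's axes at that moment; what a row does not reach only later rows make up. A row lasts 1/8 s, in which the tool goes at most 62.5 mm and 10.7 degrees, less where a joint would pass 70% of its speed; a pose out of reach is approached as far as the arm can. A call with a gripper value outside its range is refused whole. "gripper" is the opening, from 0 (shut) to 1 (fully open), set as the call begins (left out, the last holds). The fingers move at their own pace and stop on an object; "force" is the grip in N (left out, the last holds). Time passes only in rows, so rows that repeat a pose let the fingers close. It gives the time, the measured TCP pose, the force and the opening at its end, in the units of the state.
- ctrl.get_obs(): the state, without advancing time (a new reading comes with each control period).
- ctrl.camera(name): name is "scene" or "side" or "wrist"; returns a dict with "color" (480x640x3 uint8, red, green, blue), "z_map" (480x640 float32, m along the optical axis (not along the pixel's ray), 0 where there is no reading), "fx", "fy", "cx", "cy" (pixels), "rvec" (rotation vector, rad) and "tvec" (3), from world to camera coordinates, as OpenCV has them. Camera axes: x right, y down, z forward; pixel columns grow to the right and rows downward; lengths in m; the calibration is good to about 2 mm. A picture is of the moment at which its call begins.
- ctrl.hand_in(): hands the job in, once; it reports no verdict.
The state is a dict: "time_s": time; "qpos": joint angles; "joint_vel": joint speeds; "tau": joint torques, N m; "ee_pos": TCP position; "eef_rot": TCP orientation; "force": force on the tool from outside, world axes, zero at the start; "moment": the same for the moment, N m; "grip_width": finger opening in m.
Only numpy, scipy, OpenCV 4.12 (cv2) and the standard library are available. Lean on these libraries where they do the work, as an engineer would, in place of code of your own. Each camera call takes 0.05 s, during which the arm holds its last target.

## Task

Slide the dry box's orange vent grip along its track until it is level with the green marker and leave it there; only then take the lid by its black handle, pull it free of its sticky seal and hold it just ajar, with the front edge about 4 cm above the rim, never letting it fly wide open. Finish while still holding the lid ajar by its handle, without letting go, and leave the bottles, the beaker, the weight and the sample jars as they stand.

Things in the scene. Friction and masses are not known exactly. Their poses are not given: they have to be found in the camera images.
- vent_grip (a point): Centre of the orange vent grip, a block 28 mm (x) by 20 mm (y) by 40 mm high that slides along +y of the dry box on an aluminium track (40 mm wide) on the white deck in front of the box. Its top is 20 mm above this point; the track's top face is 20 mm below it. Axes as the dry box. It moves with about 2 N of friction and stays where it is left.
- vent (a joint): Position of the vent grip along its track, m: 0 at the -y end (shut), 0.12 at the +y end. It starts between 0 and 0.025.
- vent_mark (a point): Top centre of the green set marker, a clip 30 mm (x) by 14 mm (y) with a middle ridge 6 mm wide (along y) and 6 mm high, standing on the white deck next to the track on the robot's side. The vent is set when the grip's centre line is level with the marker along the dry box's y. Fixed; its place along the track differs from run to run (0.06 to 0.11 m of grip travel). Axes as the dry box.
- drybox: The dry box (desiccator): a blue tub 220 mm (x) by 260 mm (y) by 120 mm high, walls 8 mm, black gasket on the rim, with a white vent deck 120 mm deep, 230 mm wide and 40 mm high in front of it. Fixed to the bench. Origin under the centre of the tub on the bench; x points from its front (the deck, robot's side) to the hinge, y along the vent track, z up.
- rim_front (a point): Middle of the front edge of the tub's rim, 120 mm above the bench; axes as the dry box.
- lid (a joint): Angle of the lid, rad: 0 shut, growing as its front edge rises. The gasket is sticky: lifting at the handle takes a peak of roughly 10 to 20 N in the first millimetres (grip the bar firmly, 30 N or more), falling within about 10 mm of lift at the front edge to the lid's own weight (2 to 4 N at the handle) plus the rub of the bar turning in the gripper (up to 5 N). Left alone the lid falls shut.
- lid_handle (a point): Middle of the black round bar of the lid handle: 16 mm thick, 100 mm free length along the dry box's y, between two black posts, its axis 36 mm above the lid's top face (44 mm above the rim when shut) and 35 mm behind the lid's front edge. It turns with the lid.
- lid_edge (a point): Middle of the lower front edge of the lid (white frame, clear window, 220 x 260 x 8 mm). Its height above rim_front is the opening.
- lid_hinge (a point): Middle of the lid's hinge axis, which runs along the dry box's y on the far rim, 220 mm behind the front edge, at the height of the rim. The handle bar lies 185 mm in front of it and 44 mm above it when shut.
- bottle0: White plastic bottle, loose, 64 mm in diameter, 150 mm high, upright on the bench at the side. Origin at the centre of its underside. Not to be disturbed.
- bottle1: White plastic bottle, loose, 64 mm in diameter, 150 mm high, upright on the bench at the side. Origin at the centre of its underside. Not to be disturbed.
- bottle2: White plastic bottle, loose, 64 mm in diameter, 150 mm high, upright on the bench at the side. Origin at the centre of its underside. Not to be disturbed.
- beaker: Clear open beaker, loose, 72 mm in diameter, 90 mm high. Origin at the centre of its underside. Not to be disturbed.
- weight: Brass cylinder weight, loose, 36 mm in diameter, 50 mm high. Origin at the centre of its underside. Not to be disturbed.
- sample0: Small sample jar with blue cap, loose, 36 mm in diameter, 50 mm high, inside the dry box, seen through the lid. Origin at the centre of its underside. To be left alone.
- sample1: Small sample jar with yellow cap, loose, 36 mm in diameter, 50 mm high, inside the dry box, seen through the lid. Origin at the centre of its underside. To be left alone.

How it is judged:
By the outcome, as a careful person would: the job done as asked, in the order asked, and still so for the second after the job is handed in, while the arm keeps its last pose, push and grip.
It also fails if it takes over 45 s, if anything falls off the work surface, if the arm or the gripper's body presses on something with over 40 N, if the wrist force passes 120 N, or if a joint passes its speed limit or range.

## Working session

There is one attempt and no reset: what is moved stays moved. The work goes in short steps, Python scripts to look and compute and a tool call to move; the robot and the scene stay as the last step left them, time stands still between calls to the robot, and variables do not carry over. Pictures are saved under pics/ and viewed, and the job is handed in when it is done.

Besides the shell and the picture viewer there is one more tool, called as name(argument=value, ...) on one line, values as JSON. servo_tool: Moves the arm, as the interface text tells. Its arguments: {"type":"object","properties":{"motion":{"type":"array","items":{"type":"number"}},"gripper":{"type":"number"},"force":{"type":"number"}},"required":["motion"]}

```bash
ls; mkdir -p pics; cat > h.py <<'E'
import numpy as np, cv2
from station import ctrl
def cam(n):
    c=ctrl.camera(n); c['R']=cv2.Rodrigues(np.array(c['rvec'],float))[0]; c['t']=np.array(c['tvec'],float).ravel(); return c
def save(c,f): cv2.imwrite('pics/'+f,c['color'][:,:,::-1])
def ray(c,u,v):
    d=np.array([(u-c['cx'])/c['fx'],(v-c['cy'])/c['fy'],1.]); return -c['R'].T@c['t'], c['R'].T@d
def onz(c,u,v,z):
    o,d=ray(c,u,v); return o+d*(z-o[2])/d[2]
def deproj(c,u,v):
    z=c['z_map'][int(v),int(u)]; o,d=ray(c,u,v); return o+d*z
def cloud(c):
    v,u=np.mgrid[0:480,0:640]; d=np.stack([(u-c['cx'])/c['fx'],(v-c['cy'])/c['fy'],np.ones_like(u,float)],-1)*c['z_map'][...,None]
    return (d-c['t'])@c['R']
E
python3 - <<'E'
from h import *
for n in ['scene','side','wrist']:
    c=cam(n); save(c,n+'0.png'); print(n,c['fx'],-c['R'].T@c['t'],c['R'][2])
o=ctrl.get_obs(); print(o)
E
```

```text
pics
scene 437.82786634043873 [1.21887146 0.19257637 0.7965661 ] [-0.68620981 -0.18764011 -0.70278537]
side 543.3178887644524 [ 0.16576057 -0.95327939  0.87364321] [ 0.32908399  0.74580792 -0.57920141]
wrist 393.1725790793033 [0.0850914  0.54742553 0.38481494] [ 0.23626284 -0.06996538 -0.96916702]
{'time_s': 0.15, 'qpos': array([ 1.22041535e+00,  3.00336774e-01,  1.52143217e+00,  3.09845125e-05,
        1.32070363e+00, -6.66116937e-02]), 'joint_vel': array([ 0.00123346, -0.00185754, -0.00164698,  0.00011235, -0.00014651,
        0.00057893]), 'tau': array([-7.93950621e-04, -5.31946778e+01, -3.52834404e+01,  7.08313286e-02,
        2.34365294e-02, -7.40939913e-05]), 'ee_pos': array([0.15391967, 0.52781633, 0.20502301]), 'eef_rot': array([ 3.04088472,  1.56991589, -1.95528122]), 'force': array([0.23014947, 0.58152318, 0.33573301]), 'moment': array([ 0.02831781, -0.02916844, -0.00337033]), 'grip_width': 0.09418715773642757}
```

View pics/scene0.png

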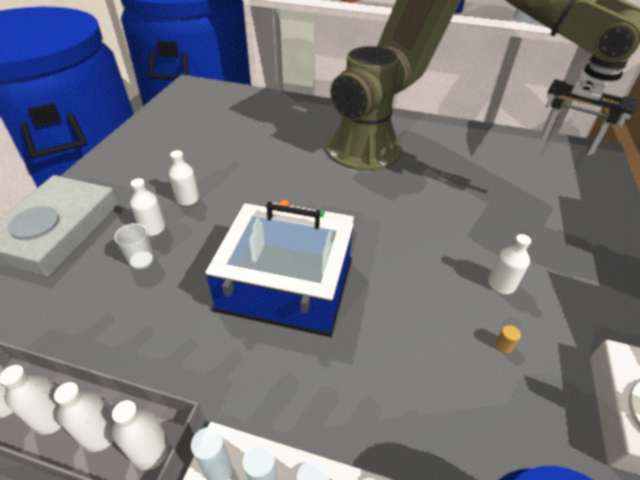

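View pics/side0.png

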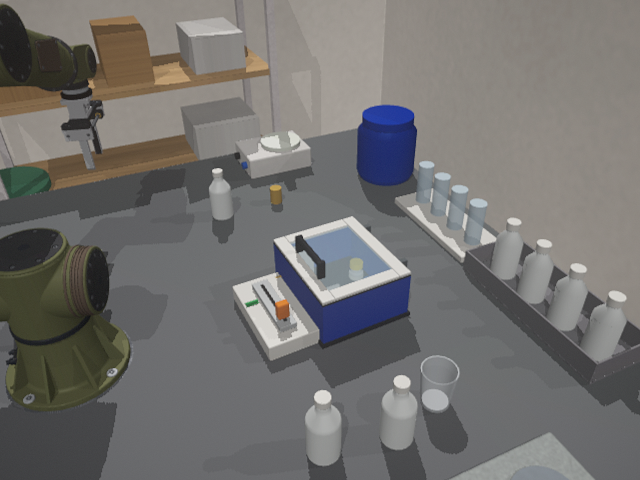

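View pics/wrist0.png

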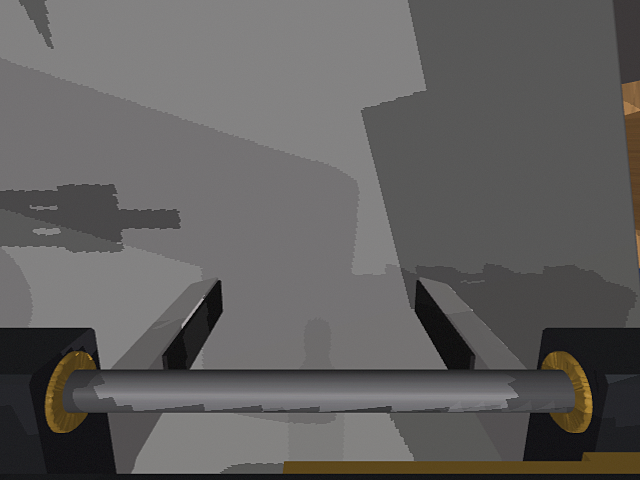

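The side view shows the orange grip at about (283,310), the green marker at (252,303) and the lid bar from about (299,243) to (323,272). The scene view shows the bar at (293,208). Next I'll measure these.

```bash
python3 - <<'E'
from h import *
c=cam('side')
hsv=cv2.cvtColor(c['color'],cv2.COLOR_RGB2HSV)
P=cloud(c)
def rep(name,m):
    n,l,s,ce=cv2.connectedComponentsWithStats(m.astype(np.uint8))
    for i in range(1,n):
        if s[i,4]>15:
            p=P[l==i]; print(name,s[i],ce[i].round(1),np.median(p,0).round(4),'min',np.percentile(p,3,axis=0).round(4),'max',np.percentile(p,97,axis=0).round(4))
roi=np.zeros((480,640),bool); roi[210:370,220:420]=1
H,S,V=[hsv[...,i] for i in range(3)]
rep('or',roi&(H<16)&(S>150)&(V>120)); rep('gr',roi&(H>45)&(H<80)&(S>120))
# plane-based points: lid top, deck, via cloud
lid=roi&(S<40)&(V>150)&(abs(P[...,2]-.128)<.006)
deck=roi&(S<60)&(V>120)&(abs(P[...,2]-.04)<.005)
for nme,m in(('lid',lid),('deck',deck)):
    p=P[m]; print(nme,m.sum(),np.median(p[:,2])); r=cv2.minAreaRect((p[:,:2]*1000).astype(np.float32)); print(r); print(cv2.boxPoints(r))
crop=cv2.resize(c['color'][210:370,220:420],None,fx=4,fy=3.75,interpolation=cv2.INTER_CUBIC); cv2.imwrite('pics/crop1.png',crop[:,:,::-1])
s=cam('scene'); P2=cloud(s); h2=cv2.cvtColor(s['color'],cv2.COLOR_RGB2HSV)
m=(h2[...,1]<40)&(h2[...,2]>150)&(abs(P2[...,2]-.128)<.006); m[:190]=0;m[310:]=0;m[:,:200]=0;m[:,370:]=0
r=cv2.minAreaRect((P2[m][:,:2]*1000).astype(np.float32)); print('scene lid',r,np.median(P2[m][:,2])); print(cv2.boxPoints(r))
E
```

```text
or [275 300  14  19 209] [282.1 308.8] [ 0.4413 -0.1216  0.0824] min [ 0.4297 -0.1255  0.0591] max [ 0.4546 -0.1095  0.0954]
gr [246 300  12   6  37] [251.8 302.6] [ 0.3999 -0.0318  0.0428] min [ 0.3858 -0.0345  0.0396] max [ 0.4124 -0.028   0.0473]
lid 3586 0.12693219769515418
((611.8779296875, -51.35606384277344), (223.86956787109375, 266.8424987792969), 2.6446826457977295)
[[ 493.90607   76.75818]
 [ 506.2187  -189.80011]
 [ 729.8498  -179.4703 ]
 [ 717.5372    87.08798]]
deck 2488 0.03924924797440432
((432.5315246582031, 112.24287414550781), (120.3806381225586, 579.828857421875), 2.494863271713257)
[[ 359.77832  399.26242]
 [ 385.0182  -180.01682]
 [ 505.28473 -174.77667]
 [ 480.04486  404.50256]]
scene lid ((613.0386962890625, -51.318450927734375), (224.16061401367188, 260.3868713378906), 2.466564893722534) 0.12705531111303228
[[ 495.4592     73.93083 ]
 [ 506.66525  -186.2148  ]
 [ 730.61816  -176.56773 ]
 [ 719.4121     83.577896]]
```

View pics/crop1.png

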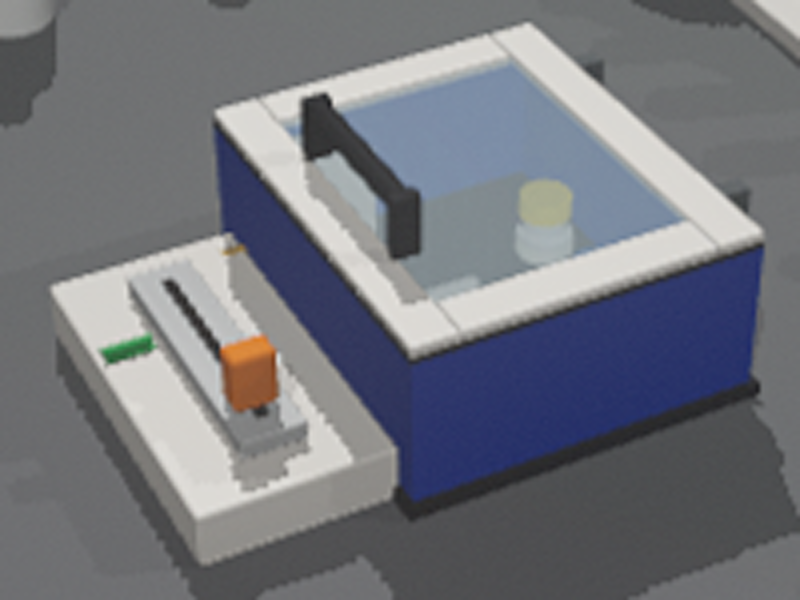

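```bash
cat >> h.py <<'E'
from scipy.spatial.transform import Rotation as Ro
TH=np.deg2rad(2.5); BX=np.array([np.cos(TH),np.sin(TH),0]); BY=np.array([-np.sin(TH),np.cos(TH),0]); C0=np.array([.6128,-.0514,0])
def tool():
    o=ctrl.get_obs(); r=o['eef_rot']; return o, np.array(o['ee_pos']), Ro.from_euler('xyz',r).as_matrix()
def box(p): q=np.asarray(p)-C0; return np.stack([q@BX,q@BY,q[...,2]],-1)
def world(b): return C0+b[0]*BX+b[1]*BY+b[2]*np.array([0,0,1])
def plan(target,jaw):
    o,p,R=tool(); print('t',o['time_s'],'p',p.round(4),'F',np.round(o['force'],1),'w',round(o['grip_width'],4)); print('Rcols',R.round(3).tolist())
    print('shift mm',(R.T@(np.asarray(target)-p)*1000).round(1))
    z=R.T@jaw; print('roll deg',np.rad2deg(np.arctan2(-z[1],z[2])).round(2),'or +-180')
E
python3 - <<'E'
from h import *
for n,p in dict(or_near=[.4413,-.1255,.08],gr=[.3999,-.0315,.043]).items(): print(n,box(p).round(4))
plan([.442,-.1145,.20],BY)
E
```

```text
or_near [-0.1746 -0.0665  0.08  ]
gr [-0.2118  0.0292  0.043 ]
t 0.25 p [0.154  0.5279 0.2052] F [-0.7  0.6  0.1] w 0.0941
Rcols [[-0.0, -0.96, 0.28], [-0.001, 0.28, 0.96], [-1.0, 0.0, -0.001]]
shift mm [   5.5 -456.4 -536. ]
roll deg -18.76 or +-180
```

servo_tool(motion=[5,-10,-12,-1,5,-36,-43,-3,5,-73,-86,-5,5,-110,-129,-7,5,-147,-172,-9,5,-183,-215,-11,5,-220,-258,-13,5,-257,-301,-15,5,-293,-344,-17,5,-330,-387,-18.8,5,-367,-430,-18.8,5,-403,-473,-18.8,5,-430,-505,-18.8,5,-448,-526,-18.8,5,-456,-536,-18.8,5,-456,-536,-18.8,5,-456,-536,-18.8,5,-456,-536,-18.8], gripper=1)

```text
time_s: 2.5
ee_pos: [0.4416, -0.1135, 0.2006]
eef_rot: [-1.791, 1.57, -0.174]
force: [0.9, -1.1, 0.3]
grip_width: 0.0941
```

```bash
python3 - <<'E'
from h import *
plan([.442,-.1145,.20],BY)
c=cam('wrist'); save(c,'w1.png'); print(-c['R'].T@c['t'])
E
```

```text
t 2.5 p [ 0.4416 -0.1135  0.2006] F [ 0.9 -1.1  0.3] w 0.0941
Rcols [[0.0, -0.999, -0.045], [-0.0, -0.045, 0.999], [-1.0, -0.0, -0.0]]
shift mm [ 0.6 -0.4 -1. ]
roll deg 0.1 or +-180
[ 0.36983889 -0.11716345  0.38046715]
```

View pics/w1.png

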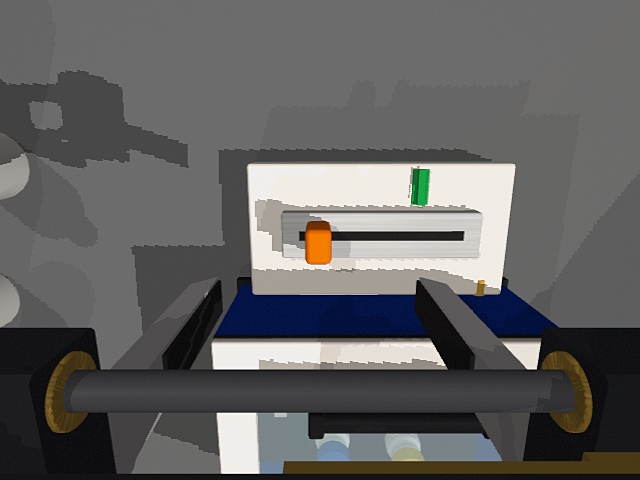

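The wrist view shows the grip at (318,243) and the green marker at (421,186), ridge included. The deck spans columns 248–515. I'll cast rays onto the planes for these.

```bash
python3 - <<'E'
from h import *
c=cam('wrist'); P=cloud(c); hsv=cv2.cvtColor(c['color'],cv2.COLOR_RGB2HSV); H,S,V=[hsv[...,i] for i in range(3)]
roi=np.zeros((480,640),bool); roi[140:300,230:530]=1
o=roi&(H<18)&(S>150)&(V>100); n,l,s,ce=cv2.connectedComponentsWithStats(o.astype(np.uint8)); k=1+s[1:,4].argmax(); o=l==k
print('or z pct',np.percentile(P[o][:,2],[5,25,50,75,95]).round(4))
top=o&(P[...,2]>np.percentile(P[o][:,2],50)-.004)
p=P[top]; print('top cloud box',box(p).min(0).round(4),box(p).max(0).round(4),s[k])
g=roi&(H>45)&(H<85)&(S>120); p=box(P[g]); print('green',p.min(0).round(4),p.max(0).round(4),np.percentile(p[:,2],[5,50,95]).round(4))
b=p[p[:,2]>np.percentile(p[:,2],90)-.002]; print('ridge',np.percentile(b,[2,98],axis=0).round(4))
cv2.imwrite('pics/w1c.png',cv2.resize(c['color'][150:300,240:520],None,fx=2.8,fy=2.8,interpolation=0)[:,:,::-1])
# deck and lid edges in wrist depth
d=roi&(S<50)&(abs(P[...,2]-.04)<.004); q=cv2.minAreaRect((P[d][:,:2]*1000).astype(np.float32)); print('deck',q, np.median(P[d][:,2]))
t=roi&(S<50)&(abs(P[...,2]-.058)<.008)&(P[...,2]>.05); q=cv2.minAreaRect((P[t][:,:2]*1000).astype(np.float32)); print('track',q,np.median(P[t][:,2]),box(P[t]).min(0),box(P[t]).max(0))
E
```

```text
or z pct [0.0727 0.0933 0.0946 0.0953 0.0961]
top cloud box [-0.2456 -0.0652  0.0907] [-0.1578 -0.0455  0.3805] [ 305  221   27   43 1039]
green [-0.2456 -0.0552  0.0404] [-0.1825  0.0386  0.3805] [0.0416 0.0443 0.0475]
ridge [[-0.2249  0.0291  0.0454]
 [-0.1964  0.0351  0.0481]]
deck ((442.335693359375, -52.73926544189453), (120.0180892944336, 245.46153259277344), 2.623897075653076) 0.04063749244545623
track ((442.180419921875, -60.5164794921875), (39.93208312988281, 169.581298828125), 2.5759165287017822) 0.05470319538864932 [-0.19091954 -0.08644363  0.05000911] [-0.15094531  0.08314161  0.05781864]
```

View pics/w1c.png

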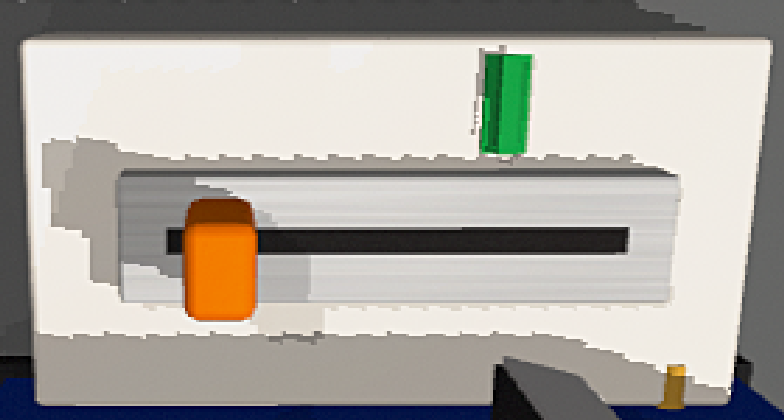

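```bash
python3 - <<'E'
from h import *
w=world([-.171,-.0554,.062]); print(w); plan(w,BY)
E
```

```text
[ 0.44437927 -0.11420619  0.062     ]
t 2.6 p [ 0.4416 -0.1137  0.2006] F [ 0.1  0.1 -0. ] w 0.094
Rcols [[0.0, -0.999, -0.045], [-0.0, -0.045, 0.999], [-1.0, -0.0, -0.0]]
shift mm [138.6  -2.7  -0.6]
roll deg 0.08 or +-180
```

servo_tool(motion=[10,-1,0,0,35,-2,0,0,70,-3,0,0,100,-3,-0.5,0,122,-3,-0.5,0,134,-3,-0.5,0,138,-3,-0.5,0,138,-3,-0.5,0])

```text
time_s: 3.6
ee_pos: [0.4449, -0.1147, 0.0627]
eef_rot: [-1.952, 1.57, -0.337]
force: [0.2, 0.2, -0.7]
grip_width: 0.094
```

servo_tool(motion=[0,0,0,0,0,0,0,0,0,0,0,0,0,0,0,0,0,0,0,0,0,0,0,0,0,0,0,0,0,0,0,0], gripper=0, force=10)

```text
time_s: 4.6
ee_pos: [0.4447, -0.1145, 0.0624]
eef_rot: [0.047, 1.571, 1.662]
force: [-0.4, 0.2, -0.2]
grip_width: 0.0202
```

```bash
python3 - <<'E'
from h import *
o,p,R=tool(); print(box(p)); print(o['grip_width'])
w=world([-.171,.0321,.062]); plan(w,BY)
c=cam('wrist'); save(c,'w2.png')
E
```

```text
[-0.17069894 -0.05575703  0.06244482]
0.02018157991679252
t 4.6 p [ 0.4447 -0.1145  0.0624] F [-0.4  0.2 -0.2] w 0.0202
Rcols [[-0.0, -0.999, -0.044], [0.0, -0.044, 0.999], [-1.0, 0.0, 0.0]]
shift mm [ 0.5  0.2 87.9]
roll deg 0.04 or +-180
```

View pics/w2.png

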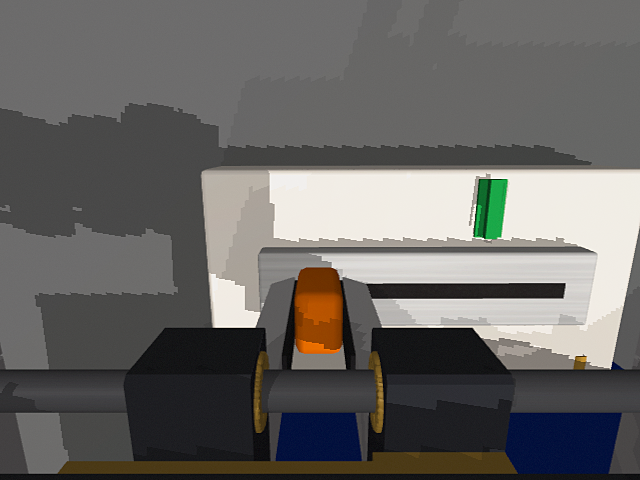

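The fingers hold the grip at (319,310) and read 20.2 mm wide. Now I'll slide it.

servo_tool(motion=[0,0,4,0,0,0,12,0,0,0,23,0,0,0,35,0,0,0,47,0,0,0,59,0,0,0,70,0,0,0,79,0,0,0,85,0,0,0,87.5,0,0,0,87.5,0,0,0,87.5,0])

```text
time_s: 6.15
ee_pos: [0.4407, -0.0271, 0.0624]
eef_rot: [0.627, 1.57, 2.242]
force: [-3.7, 1.8, 3.4]
grip_width: 0.0201
```

```bash
cat > m.py <<'E'
from h import *
import sys
o,p,R=tool(); print(box(p),o['grip_width'],o['force'])
c=cam('wrist'); save(c,sys.argv[1]); P=box(cloud(c)); hsv=cv2.cvtColor(c['color'],cv2.COLOR_RGB2HSV); H,S,V=[hsv[...,i] for i in range(3)]
roi=(c['z_map']>.1)
def big(m):
    n,l,s,ce=cv2.connectedComponentsWithStats(m.astype(np.uint8)); k=1+s[1:,4].argmax(); print(s[k]); return l==k
a=big(roi&(H<18)&(S>150)&(V>80)); q=P[a]; t=q[q[:,2]>.089]; print('orange top',np.percentile(t,[1,50,99],axis=0).round(4).tolist())
g=big(roi&(H>45)&(H<85)&(S>120)); q=P[g]; t=q[q[:,2]>.0455]; print('ridge',np.percentile(t,[1,50,99],axis=0).round(4).tolist()); print('clip',np.percentile(q,[1,50,99],axis=0).round(4).tolist())
E
python3 m.py w3.png
```

```text
[-0.17087729  0.03177475  0.06241949] 0.02008386120403911 [-3.68598371  1.76040414  3.35588652]
[ 295  268   48   85 3769]
orange top [[-0.1849, 0.0219, 0.0898], [-0.1734, 0.0312, 0.0948], [-0.1588, 0.0409, 0.0962]]
[ 307  179   26   60 1537]
ridge [[-0.2256, 0.0292, 0.0456], [-0.2117, 0.0322, 0.0466], [-0.1963, 0.0348, 0.048]]
clip [[-0.2257, 0.0255, 0.0413], [-0.2113, 0.0322, 0.0435], [-0.1962, 0.0384, 0.0479]]
```

View pics/w3.png

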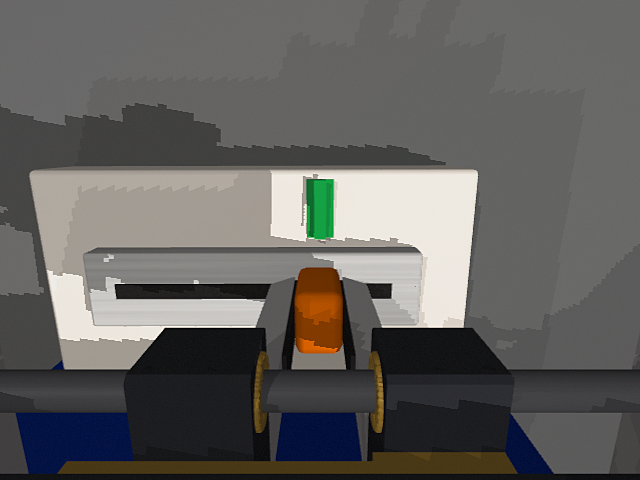

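The grip at (319,310) is within about 0.5 mm of level with the marker at (320,208). I'll nudge it 0.4 mm, release and rise. After that I'll check the result.

servo_tool(motion=[0,0,0.4,0,0,0,0.4,0,0,0,0.4,0])

```text
time_s: 6.58
ee_pos: [0.4407, -0.027, 0.0624]
eef_rot: [2.347, 1.57, -2.321]
force: [-4.6, -1.9, 2.3]
grip_width: 0.0202
```

servo_tool(motion=[0,0,0,0,0,0,0,0,0,0,0,0,0,0,0,0,0,0,0,0,0,0,0,0], gripper=1)

```text
time_s: 7.32
ee_pos: [0.4408, -0.0268, 0.0624]
eef_rot: [-2.113, 1.571, -0.498]
force: [1.1, -0.3, 0.6]
grip_width: 0.0762
```

servo_tool(motion=[-6,0,0,0,-25,0,0,0,-60,0,0,0,-100,0,0,0,-135,0,0,0,-155,0,0,0,-165,0,0,0,-165,0,0,0,-165,0,0,0])

```text
time_s: 8.45
ee_pos: [0.4405, -0.0268, 0.2266]
eef_rot: [1.381, 1.569, 2.996]
force: [-1.2, 0.7, 0.9]
grip_width: 0.0941
```

```bash
python3 m.py w4.png; python3 - <<'E'
from h import *
s=cam('side'); P=box(cloud(s)); V=s['color'].max(2)
m=(P[...,2]>.145)&(P[...,2]<.18)&(P[...,0]>-.11)&(P[...,0]<-.03)&(abs(P[...,1])<.09)&(V<70)
q=P[m]; print('handle side',m.sum(),np.percentile(q,[2,50,98],axis=0).round(4).tolist())
s=cam('wrist'); P=box(cloud(s)); V=s['color'].max(2)
m=(P[...,2]>.14)&(P[...,2]<.18)&(P[...,0]>-.11)&(P[...,0]<-.03)&(abs(P[...,1])<.09)&(V<90)
q=P[m]; print('handle wrist',m.sum(),np.percentile(q,[2,50,98],axis=0).round(4).tolist())
s=cam('scene'); P=box(cloud(s)); V=s['color'].max(2); save(s,'s4.png')
m=(P[...,2]>.14)&(P[...,2]<.18)&(P[...,0]>-.11)&(P[...,0]<-.03)&(abs(P[...,1])<.09)&(V<90)
q=P[m]; print('handle scene',m.sum(),np.percentile(q,[2,50,98],axis=0).round(4).tolist())
plan(world([-.075,0,.205]),BX)
E
```

```text
[-0.17107542  0.03213019  0.22659117] 0.09410886333304316 [-1.1690975   0.7456002   0.85227917]
[306 213  25  39 887]
orange top [[-0.1845, 0.0217, 0.0904], [-0.1724, 0.0315, 0.0947], [-0.1581, 0.0408, 0.0966]]
[311 165  15  33 460]
ridge [[-0.2252, 0.0296, 0.0456], [-0.2109, 0.0324, 0.0467], [-0.1964, 0.0351, 0.0484]]
clip [[-0.2252, 0.0259, 0.0411], [-0.2109, 0.0319, 0.0445], [-0.1959, 0.0379, 0.0481]]
handle side 277 [[-0.086, -0.0623, 0.1467], [-0.081, -0.0111, 0.1678], [-0.0704, 0.0517, 0.1734]]
handle wrist 218 [[-0.0855, -0.0598, 0.1403], [-0.0845, -0.0512, 0.1453], [-0.0807, 0.0578, 0.1508]]
handle scene 326 [[-0.0773, -0.0569, 0.1423], [-0.0693, -0.001, 0.1694], [-0.0648, 0.0595, 0.1732]]
t 8.65 p [ 0.4406 -0.0268  0.2269] F [-0.5  0.4  0.3] w 0.0939
Rcols [[-0.001, -0.999, -0.044], [0.0, -0.044, 0.999], [-1.0, 0.001, 0.0]]
shift mm [ 21.8 -95.9 -32.2]
roll deg 90.04 or +-180
```

View pics/w4.png

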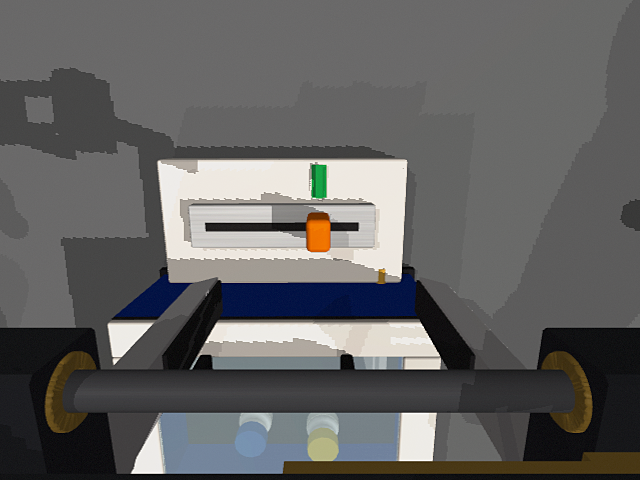

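The vent grip is released at (318,232) and level with the marker at (319,181). The offset is 1 mm or less, which is the measuring noise. Next is the handle.

```bash
python3 - <<'E'
from h import *
print(ctrl.get_obs()['qpos'].round(3))
E
```

```text
[-0.144  0.037  1.777 -0.     1.328 -1.759]
```

servo_tool(motion=[0,-4,-1,4,0,-12,-4,13,0,-24,-8,23,0,-36,-12,33,0,-48,-16,43,0,-60,-20,53,0,-72,-24,63,0,-82,-28,73,5,-90,-30,82,10,-95,-32,88,10,-96,-32,90,10,-96,-32,90,10,-96,-32,90])

```text
time_s: 10.28
ee_pos: [0.5381, -0.0545, 0.2177]
eef_rot: [-0.307, 1.57, -0.261]
force: [-0.4, -0.2, -0.6]
grip_width: 0.094
```

```bash
python3 - <<'E'
from h import *
plan(world([-.075,0.0,.145]),BX)
c=cam('wrist'); save(c,'w5.png'); s=cam('side'); save(s,'s5.png')
P=box(cloud(c)); V=c['color'].max(2)
m=(P[...,2]>.155)&(P[...,2]<.18)&(P[...,0]>-.11)&(P[...,0]<-.03)&(abs(P[...,1])<.09)
q=P[m]; print('handle wrist',m.sum(),np.percentile(q,[2,50,98],axis=0).round(4).tolist())
E
```

```text
t 10.275 p [ 0.5381 -0.0545  0.2177] F [-0.4 -0.2 -0.6] w 0.094
Rcols [[0.0, -0.046, 0.999], [-0.0, 0.999, 0.046], [-1.0, -0.0, 0.0]]
shift mm [72.7 -0.2 -0.2]
roll deg 0.13 or +-180
handle wrist 5087 [[-0.0833, -0.0578, 0.1661], [-0.0755, 0.0048, 0.1717], [-0.0677, 0.0576, 0.1736]]
```

View pics/w5.png

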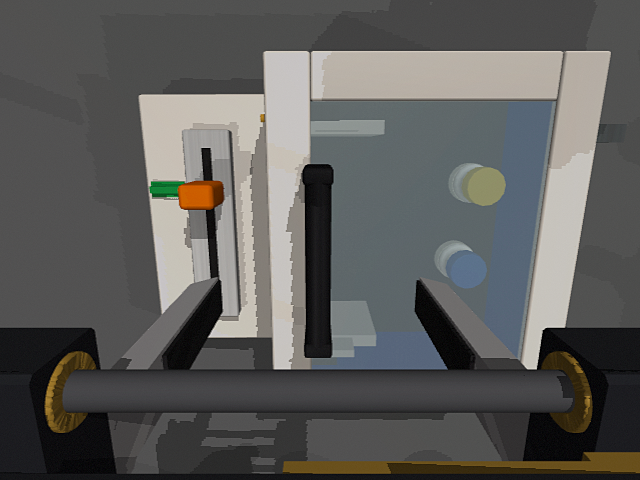

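View pics/s5.png

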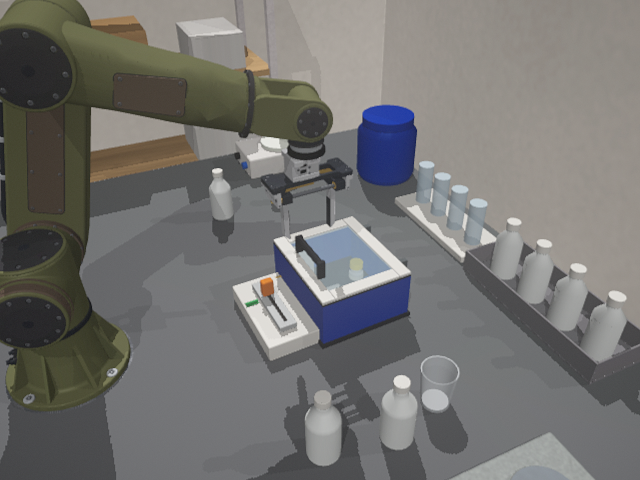

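The handle lies centred between the open fingers, at column 318 and rows 165–357. Next: down, grip, check.

servo_tool(motion=[5,0,0,0,18,0,0,0,34,0,0,0,50,0,0,0,62,0,0,0,69,0,0,0,72,0,-0.5,0,72,0,-0.5,0])

```text
time_s: 11.38
ee_pos: [0.5377, -0.0546, 0.1456]
eef_rot: [-0.163, 1.571, -0.118]
force: [-0.0, 0.2, 0.6]
grip_width: 0.094
```

servo_tool(motion=[0,0,0,0,0,0,0,0,0,0,0,0,0,0,0,0,0,0,0,0,0,0,0,0,0,0,0,0,0,0,0,0,0,0,0,0], gripper=0, force=45)

```text
time_s: 12.5
ee_pos: [0.5377, -0.0546, 0.1454]
eef_rot: [-0.179, 1.571, -0.135]
force: [0.7, 0.5, -0.6]
grip_width: 0.0148
```

```bash
python3 m.py w6.png; python3 - <<'E'
from h import *
plan(world([-.075,0.0,.145]),BX)
s=cam('side'); save(s,'s6.png')
for f in (.01,.02,.04,.06,.09,.12,.15,.185): print(f,round(220*np.sin(f),1),'up',round(44*np.cos(f)+185*np.sin(f)-44,1),'back',round(-185*np.cos(f)+44*np.sin(f)+185,1))
E
```

```text
[-7.51350689e-02  1.24464995e-04  1.45448551e-01] 0.014808198388082963 [ 0.70874339  0.49615221 -0.63283911]
[ 137  190   62   39 2057]
orange top [[-0.1828, 0.022, 0.0898], [-0.169, 0.0322, 0.0946], [-0.1567, 0.0412, 0.0964]]
[108 191  44  19 577]
ridge [[-0.2253, 0.029, 0.0456], [-0.2154, 0.032, 0.0466], [-0.205, 0.0349, 0.048]]
clip [[-0.2252, 0.0255, 0.0411], [-0.2145, 0.0335, 0.0433], [-0.1972, 0.0387, 0.0479]]
t 12.55 p [ 0.5377 -0.0545  0.1455] F [ 1.4 -0.  -0.5] w 0.0149
Rcols [[0.0, -0.044, 0.999], [0.0, 0.999, 0.044], [-1.0, 0.0, 0.0]]
shift mm [ 0.5 -0.1  0.1]
roll deg 0.04 or +-180
0.01 2.2 up 1.8 back 0.4
0.02 4.4 up 3.7 back 0.9
0.04 8.8 up 7.4 back 1.9
0.06 13.2 up 11.0 back 3.0
0.09 19.8 up 16.4 back 4.7
0.12 26.3 up 21.8 back 6.6
0.15 32.9 up 27.2 back 8.7
0.185 40.5 up 33.3 back 11.3
```

View pics/w6.png

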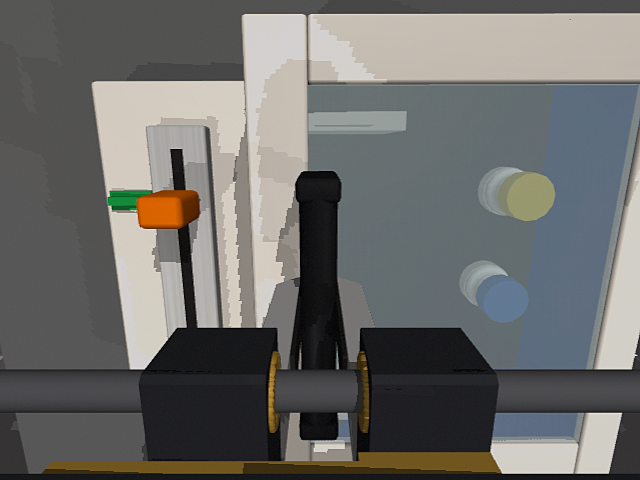

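The fingers are on the bar, and the vent is still level (0.0316 against 0.0320). I'll lift slowly along the hinge arc.

servo_tool(motion=[-0.5,0,0.1,0,-1,0,0.2,0,-1.5,0,0.3,0,-2,0,0.5,0,-2.5,0,0.6,0,-3,0,0.7,0,-3.7,0,0.9,0])

```text
time_s: 13.48
ee_pos: [0.5382, -0.0545, 0.1479]
eef_rot: [2.979, 1.569, 3.024]
force: [6.7, -1.2, -14.0]
grip_width: 0.0148
```

```bash
python3 - <<'E'
from h import *
plan(world([-.075,0.0,.145]),BX)
s=cam('side'); save(s,'s7.png')
E
```

```text
t 13.475 p [ 0.5382 -0.0545  0.1479] F [  6.7  -1.2 -14. ] w 0.0148
Rcols [[-0.002, -0.044, 0.999], [0.0, 0.999, 0.044], [-1.0, 0.0, -0.002]]
shift mm [ 2.9 -0.1 -0.3]
roll deg 0.04 or +-180
```

servo_tool(motion=[-0.7,0,0.2,0,-1.4,0,0.4,0,-2.1,0,0.6,0,-2.9,0,0.8,0,-3.7,0,1,0,-4.5,0,1.2,0,-5.4,0,1.5,0,-6.3,0,1.8,0,-7.3,0,2.1,0])

```text
time_s: 14.65
ee_pos: [0.5404, -0.0544, 0.156]
eef_rot: [3.03, 1.57, 3.075]
force: [4.7, -1.0, -11.0]
grip_width: 0.015
```

```bash
cat > lid.py <<'E'
from h import *
import sys
o,p,R=tool(); print('t',o['time_s'],box(p).round(4),o['force'].round(1),o['grip_width']); up=box(p)[2]-.1454
f=[a for a in np.arange(-.02,.4,.0005) if 44*np.cos(a)+185*np.sin(a)-44>=up*1000][0]; print('from TCP: angle',f,'edge mm',220*np.sin(f))
for n in('side','scene'):
    s=cam(n); save(s,sys.argv[1]+n+'.png'); P=box(cloud(s)); hsv=cv2.cvtColor(s['color'],cv2.COLOR_RGB2HSV)
    m=(hsv[...,1]<45)&(hsv[...,2]>120)&(P[...,2]>.12)&(P[...,2]<.24)&(P[...,0]>-.115)&(P[...,0]<.115)&(abs(P[...,1])>.105)&(abs(P[...,1])<.132)
    q=P[m]
    if len(q)>100:
        for _ in range(6):
            k=np.polyfit(q[:,0],q[:,2],1); r=q[:,2]-np.polyval(k,q[:,0]); q=q[abs(r)<max(.003,1.5*r.std())]
        a=-np.arctan(k[0]); print(n,len(q),'slope angle',a.round(4),'rms',r.std().round(4),'edge mm',(220*np.sin(a)).round(1),'front top z',np.polyval(k,-.11).round(4))
E
python3 lid.py l1
```

```text
t 14.65 [-7.24e-02  1.00e-04  1.56e-01] [  4.7  -1.  -11. ] 0.014998554731631326
from TCP: angle 0.058000000000000065 edge mm 12.752847096557712
side 1132 slope angle 0.054 rms 0.0013 edge mm 11.9 front top z 0.1392
scene 1825 slope angle 0.058 rms 0.0012 edge mm 12.7 front top z 0.1407
```

View pics/l1side.png

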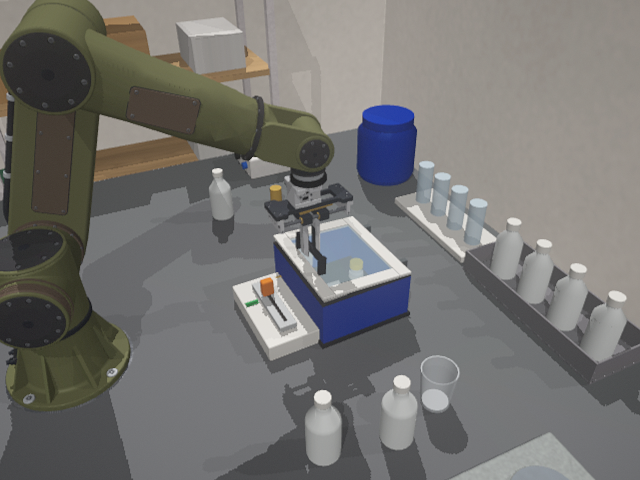

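The lid is off its seal, with about 12.5 mm of lift at the edge by both the arm and the cameras. I'll continue to 40 mm.

servo_tool(motion=[-1.5,0,0.4,0,-3.2,0,1,0,-5.4,0,1.7,0,-7.6,0,2.4,0,-9.8,0,3.2,0,-12,0,4,0,-14.2,0,4.9,0,-16.4,0,5.8,0,-18.4,0,6.7,0,-20.2,0,7.4,0,-21.4,0,8,0,-22.2,0,8.3,0,-22.2,0,8.3,0,-22.2,0,8.3,0])

```text
time_s: 16.5
ee_pos: [0.5486, -0.054, 0.1789]
eef_rot: [3.102, 1.57, -3.137]
force: [-6.6, 0.4, -4.6]
grip_width: 0.0149
```

```bash
python3 lid.py l2; python3 m.py w8.png
```

```text
t 16.5 [-0.0643  0.0002  0.1789] [-6.6  0.4 -4.6] 0.014864606361194544
from TCP: angle 0.1865000000000002 edge mm 40.79256069048022
side 1023 slope angle 0.1778 rms 0.0013 edge mm 38.9 front top z 0.1667
scene 1990 slope angle 0.1796 rms 0.0012 edge mm 39.3 front top z 0.168
[-6.42912585e-02  1.55004171e-04  1.78897746e-01] 0.014569698336504457 [-5.92420814 -0.68294244 -3.8482613 ]
[ 143  185   55   34 1581]
orange top [[-0.1827, 0.022, 0.0899], [-0.1689, 0.0321, 0.0946], [-0.1565, 0.0411, 0.0964]]
[116 186  40  18 490]
ridge [[-0.2249, 0.0296, 0.0456], [-0.2152, 0.0321, 0.0466], [-0.2049, 0.0346, 0.0481]]
clip [[-0.2251, 0.0251, 0.0408], [-0.2145, 0.0336, 0.0434], [-0.1973, 0.0389, 0.0479]]
```

View pics/l2side.png

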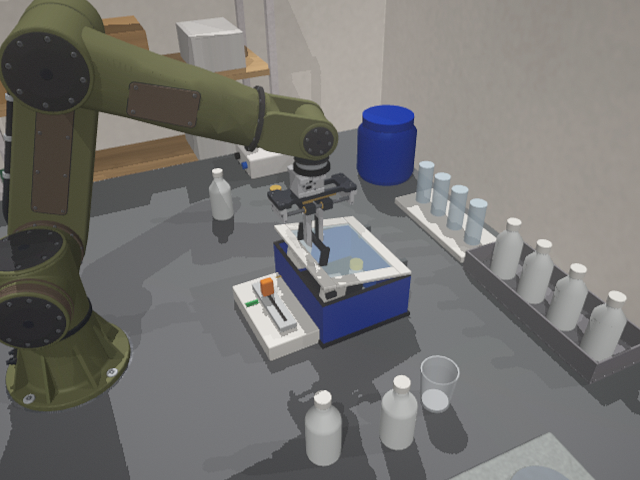

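View pics/l2scene.png

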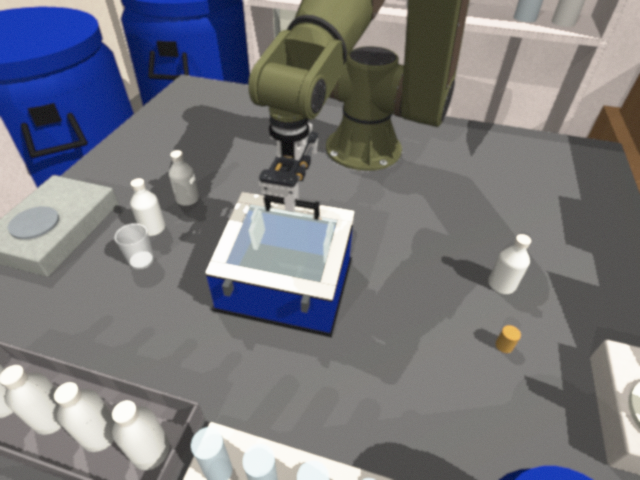

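The side view shows the lid ajar with its front edge near (300,270). The bottles, beaker and weight are where they were. I'll do a short hold to check stability.

servo_tool(motion=[0,0,0,0,0,0,0,0,0,0,0,0,0,0,0,0,0,0,0,0,0,0,0,0,0,0,0,0,0,0,0,0])

```text
time_s: 17.65
ee_pos: [0.5486, -0.054, 0.1789]
eef_rot: [3.091, 1.57, 3.135]
force: [-5.2, -0.9, -5.1]
grip_width: 0.0148
```

```bash
python3 lid.py l3; python3 -c "
from h import *
print(ctrl.hand_in())"
```

```text
t 17.65 [-0.0643  0.0002  0.1789] [-5.2 -0.9 -5.1] 0.014779669144883911
from TCP: angle 0.1865000000000002 edge mm 40.79256069048022
side 1025 slope angle 0.1784 rms 0.0013 edge mm 39.0 front top z 0.1668
scene 1993 slope angle 0.1793 rms 0.0012 edge mm 39.2 front top z 0.1679
the job is handed in; nothing more can be done
None
```

I slid the vent grip to the green marker and released it. Then I gripped the lid handle at 45 N, pulled the lid off its seal along the hinge arc, and handed the job in at about 17.7 s still holding it ajar.

- **Vent:** in the last check the grip's centre was at 31.6 mm along the box's y and the marker's ridge at 32.1 mm. One view right after release suggested an offset of about 1 mm, which is within the measuring noise.
- **Lid:** the front edge was 39 mm above the rim by both cameras and 40.8 mm by the arm's own pose, a disagreement of about 2 mm. It stayed steady through a 1 s hold. The highest wrist force I read was about 16 N, in readings taken between moves.
- **Other objects:** the bottles, beaker and weight looked unmoved in the final side and scene pictures. I compared them by eye only. I did not check the sample jars separately.

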